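Set the fume-extraction damper on a soldering bench

TASK

Two fume intakes stand on the soldering bench, each with a damper lever on top. Turn the lever with the red knob to the green mark on its scale (60 degrees open) and let go of it. Leave the lever with the blue knob as it is and do not disturb the little green rabbit-shaped circuit board.

Things in the scene. Friction and masses are not known exactly. Their poses are not given: they have to be found in the camera images.
- red_damper: Fixed grey fume intake box, 185 (x) x 190 (y) x 85 mm high, red-knobbed lever on top, louvres in front (-x), 75 mm pipe behind. Left or right of the two, turned up to 0.25 rad. Origin: on the bench below the lever's upright pivot axis; box reaches 145 mm in front of it, 40 behind, 95 to each side. Marks on top, 108-132 mm from the pivot: white at 0, 30, 90 degrees, broad green at 60.
- red_lever (a joint): Lever angle (rad) about the upright pivot, growing counterclockwise seen from above. At 0 (shut) the lever points 135 degrees counterclockwise from the box's own x axis (forward and to its +y side); stop at 1.571 (open, 225 degrees round). Green mark: 1.047 (60 degrees). Starts at 0 to 0.45. Plain friction, about 1.7 N at the knob: stays where it is left.
- red_knob (a point): Centre of the top face of the red knob: an upright cylinder 24 mm in diameter, from 103 to 148 mm above the bench, its axis 90 mm from the pivot axis, fixed on the lever and turning with it. The lever is a flat steel bar 12 mm wide, 105 mm long, upper side 103 mm above the bench, with a pivot boss 30 mm across, top 107 mm above the bench.
- blue_knob (a point): Centre of the top face of the blue knob (148 mm above the bench) on the other intake, which is built just like the red one. Its lever stands at any angle and must stay there.
- kit_board: Loose green rabbit-shaped circuit board standing on a foot, 60 mm wide, 45 deep, 133 high, 50 g, easily tipped. It stands on the strip of bench between the two intakes, in a row with a battery and a pot of brass wool (loose, under 60 mm high). Origin: centre of the foot's underside; z up. Leave it alone.

How it is judged (in metres and radians):
At the end, for the whole second after the job is handed in: The red-knobbed lever rests within 10 degrees of the green mark (60 degrees), released; the blue knob is within 16 mm of where it was; the circuit board stands upright (within 20 degrees) within 20 mm of where it was (value of joint red_lever between 0.8727 and 1.2217 rad and velocity of joint red_lever between -0.05 and 0.05 rad/s and distance of blue_knob from where it was at the start of the episode below 0.016 m and distance of kit_board from where it was at the start of the episode below 0.02 m and angle between kit_board's own z axis and vertical below 0.35 rad); the robot touches nothing.
It fails at once if the blue-knobbed lever is moved (its knob by more than 16 mm) (distance of blue_knob from where it was at the start of the episode above 0.016 m).
It fails at once if the rabbit circuit board is pushed more than 20 mm or tipped by more than 20 degrees (distance of kit_board from where it was at the start of the episode above 0.02 m or angle between kit_board's own z axis and vertical above 0.35 rad).
It also fails if it takes over 32 s, if anything falls off the work surface, if the arm or the gripper's body presses on something with over 40 N, if the wrist force passes 120 N, or if a joint passes its speed limit or range.

ROBOT

A 6-joint arm with a two-finger parallel gripper is mounted at the origin on the work surface. World frame = base frame: x ahead of the robot, y to its left, z up, the work surface at z = 0. Lengths are in mm, angles in degrees, forces in N, time in s.
With the tool pointing down it reaches from about 350 to 850 mm from the base axis. Payload 8.1 kg.
Tool frame: the origin (TCP) lies midway between the tips of the shut fingers; the grasp point (between the pads) lies 19 mm behind it; z points along the fingers, y is the direction in which the jaws open and shut (so a half turn about z gives the same grasp; the last joint's range is limited). The gripper opens to 85 mm and grips with 20 to 120 N. Pads are 22 mm wide; open, the fingers measure 114 mm over their backs; the gripper's body (76 mm by 85 mm) begins 54 mm behind the grasp point. The pads swing forward as they close: fully open they stand 13 mm farther back than shut.
Start: joints at [67.758, 7.471, 85.268, -0, 87.261, -4.893], TCP at [178.895, 572.714, 202.692] pointing down, gripper open.
Joint ranges: [-169.43, 169.43], [-51.17, 129.36], [1.28, 143.12], [-76.62, 256.62], [0, 156.53], [-152.29, 152.29]. Speed limits (degrees/s): [136.94, 136.94, 159.86, 180, 180, 180].

INTERFACE

Orientations are given as [roll, pitch, yaw] about the fixed x, y, z axes, in that order (R = Rz(yaw) Ry(pitch) Rx(roll)).
In Python, from bench import telemetry, snapshot, camera_params, job gives the robot as it stands. The module is installed in compiled form; this text tells all that it offers.
- The arm moves only by the shell command python3 -m jog 'ROWS' [FORCE]. ROWS is JSON, a list that holds one entry, the list of rows, each a list of 7 numbers: the shift along the tool's x, y, z in units of 50 mm (1.0 is 50 mm), then the turn, a rotation vector about the tool's x, y, z in units of 2 pi rad (1.0 is 2 pi rad), then the opening, from 0 (shut) to 1 (fully open). In form: [[[dx, dy, dz, rx, ry, rz, claw], ...]]. A call has 1 to 12 rows; each row shifts and turns the commanded pose from where the row before left it, along the tool's axes as they then stand; what a row does not reach is not made up. A row lasts 1/8 s, in which the tool goes at most 62.5 mm and 10.7 degrees, less where a joint would pass 70% of its speed; a pose out of reach is approached as far as the arm can. A call with a number of a shift or a turn outside -1 to 1 is refused whole. A call with a gripper value outside its range is refused whole. The fingers move at their own pace and stop on an object; FORCE is the grip in N (left out, the last holds). Time passes only in rows, so rows that do not move let the fingers close. It gives the time, the measured TCP pose, the force and the opening at its end, in the units of the state.
- telemetry.sense(): the state, without advancing time (a new reading comes with each control period).
- snapshot(name): name is "scene" or "top"; returns (picture, depth): 480x640x3 uint8, red, green, blue; 480x640 float32, mm along the optical axis (not along the pixel's ray), 0 where there is no reading.
- camera_params(name): a dict with "K" (3x3 intrinsics, pixels), "extrinsics" (4x4, takes a point from camera to world coordinates). Camera axes: x right, y down, z forward; pixel columns grow to the right and rows downward; lengths in mm; the calibration is good to about 2 mm. A picture is of the moment at which its call begins. camera_params takes no time and is no camera call.
- job.hand_in(): hands the job in, once; it reports no verdict.
The state is a dict: "time": time; "joint_pos": joint angles; "qd": joint speeds; "joint_efforts": joint torques, N m; "tool_pos": TCP position; "tcp_rot": TCP orientation; "ft_force": force on the tool from outside, world axes, zero at the start; "wrist_torque": the same for the moment, N m; "finger_gap": finger opening in mm.
Only numpy, scipy, OpenCV 4.12 (cv2) and the standard library are available. Lean on these libraries where they do the work, as an engineer would, in place of code of your own. Each camera call takes 0.05 s, during which the arm holds its last target. There are 200 camera calls.

## Working session

There is one attempt and no reset: what is moved stays moved. The work goes in short steps, Python scripts to look and compute and a shell command to move; the robot and the scene stay as the last step left them, time stands still between calls to the robot, and variables do not carry over. Pictures are saved under pics/ and viewed, about 8 in all and at most 12, crops included, and the job is handed in when it is done.

```bash
mkdir -p pics; python3 - <<'E'
from bench import telemetry, snapshot, camera_params
import cv2,numpy as np
s=telemetry.sense();print(s)
for n in("scene","top"):
    p,d=snapshot(n);cv2.imwrite(f"pics/{n}0.png",p[:,:,::-1]);np.save(f"{n}0.npy",d);np.save(f"{n}0p.npy",p)
    c=camera_params(n);print(n,np.round(c["K"],1).tolist(),np.round(c["extrinsics"],3).tolist())
E
```

```text
{'time': 0.0, 'joint_pos': array([ 6.77582902e+01,  7.51246024e+00,  8.53302345e+01, -2.39565679e-04,
        8.72620213e+01, -4.89140457e+00]), 'qd': array([-0.02917575, -0.08765769, -0.03839119, -0.01483443,  0.01636763,
        0.04288623]), 'joint_efforts': array([-1.41952998e-03, -5.69399714e+01, -5.00551558e+01, -4.97617439e-04,
        1.50327216e-02, -3.68402183e-06]), 'tool_pos': array([178.66071201, 572.14652785, 201.66293413]), 'tcp_rot': array([-1.79895645e+02, -8.69047003e-03,  1.62649699e+02]), 'ft_force': array([ 0.02006304, -0.08288926,  0.05637531]), 'wrist_torque': array([ 0.00600408, -0.00474504, -0.04903166]), 'finger_gap': 85.99845552083}
scene [[535.0, 0.0, 323.3], [0.0, 535.0, 237.3], [0.0, 0.0, 1.0]] [[-0.826, 0.422, -0.375, 995.079], [0.564, 0.607, -0.56, 634.204], [-0.009, -0.674, -0.739, 908.244], [0.0, 0.0, 0.0, 1.0]]
top [[620.5, 0.0, 316.1], [0.0, 620.5, 236.6], [0.0, 0.0, 1.0]] [[0.028, -0.98, 0.196, 307.181], [-0.999, -0.033, -0.02, 48.03], [0.026, -0.195, -0.98, 1350.503], [0.0, 0.0, 0.0, 1.0]]
```

View pics/scene0.png

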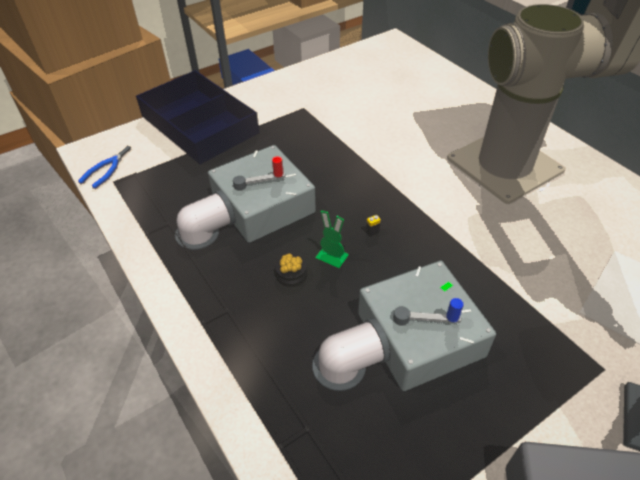

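View pics/top0.png

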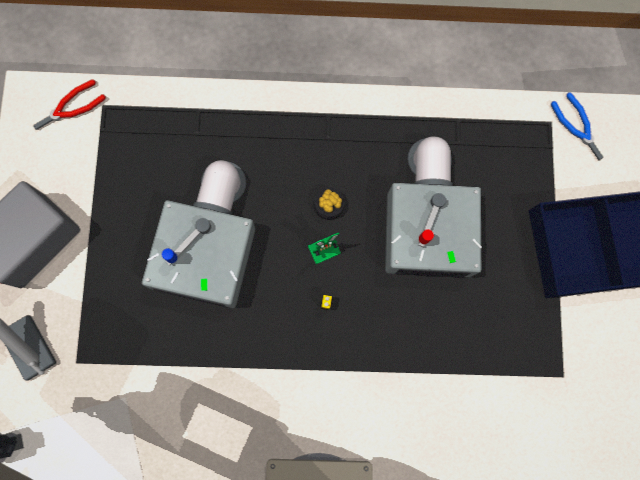

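The scene view shows the red lever on the far intake: knob (278,167), boss (240,183). The blue lever is on the near one and the rabbit at (333,245). In the top view the red knob is at (427,237), boss (438,201), green mark (451,257), rabbit (324,247).

```bash
cat >h.py <<'E'
import numpy as np,cv2
from bench import snapshot,camera_params
def load(n,tag):
    return np.load(f"{n}{tag}p.npy"),np.load(f"{n}{tag}.npy"),camera_params(n)
def cloud(d,c):
    v,u=np.indices(d.shape);K=c["K"]
    P=np.stack([(u-K[0][2])/K[0][0]*d,(v-K[1][2])/K[1][1]*d,d],-1);E=np.array(c["extrinsics"])
    return P@E[:3,:3].T+E[:3,3]
def ray(c,uv):
    E=np.array(c["extrinsics"]);r=E[:3,:3]@np.linalg.inv(c["K"])@np.array([uv[0],uv[1],1.]);return E[:3,3],r/np.linalg.norm(r)
def plane(c,uv,z):
    o,r=ray(c,uv);return o+r*(z-o[2])/r[2]
def tri(c1,a,c2,b):
    o,r=ray(c1,a);p,s=ray(c2,b);t=np.linalg.lstsq(np.stack([r,-s],1),p-o,rcond=None)[0]
    A,B=o+r*t[0],p+s*t[1];return (A+B)/2,np.linalg.norm(A-B)
def hsv(p):return cv2.cvtColor(p,cv2.COLOR_RGB2HSV)
def mask(p,col):
    h=hsv(p);H,S,V=h[...,0].astype(int),h[...,1],h[...,2]
    if col=="red":m=((H<8)|(H>172))&(S>170)&(V>90)
    if col=="blue":m=(abs(H-120)<10)&(S>180)&(V>90)
    if col=="green":m=(abs(H-60)<8)&(S>200)&(V>200)
    return m
E
python3 - <<'E'
from h import *
roi={"top":{"red":(380,210,490,290),"green":(380,210,490,290),"boss":(425,190,452,210),"blue":(140,190,260,300)},"scene":{"red":(210,140,320,220),"boss":(228,172,250,192),"blue":(400,260,500,380)}}
cen={}
for n in roi:
    p,d,c=load(n,0);W=cloud(d,c)
    for k,(a,b,e,f) in roi[n].items():
        if k=="boss": m=(hsv(p)[...,2]<95)
        else: m=mask(p,k)
        z=np.zeros_like(m);z[b:f,a:e]=1;m&=z
        P=W[m];zz=np.percentile(P[:,2],90)
        mt=m&(abs(W[...,2]-zz)<6) ; v,u=np.nonzero(mt);uv=(u.mean(),v.mean());cen[n,k]=uv
        print(n,k,m.sum(),mt.sum(),"uv",np.round(uv,1),"z90",zz.round(1),"depth pos",W[mt].mean(0).round(1))
ct,cs=camera_params("top"),camera_params("scene")
for k in("red","boss","blue"):
    q,g=tri(ct,cen["top",k],cs,cen["scene",k]);print("tri",k,q.round(1),"gap",round(g,1))
K=plane(ct,cen["top","red"],148);B=plane(ct,cen["top","boss"],107);G=plane(ct,cen["top","green"],86)
print("top-plane",K.round(1),B.round(1),G.round(1))
ak=np.degrees(np.arctan2(*(K-B)[1::-1]));ag=np.degrees(np.arctan2(*(G-B)[1::-1]))
print("r",np.hypot(*(K-B)[:2]),np.hypot(*(G-B)[:2]),"ang",ak,ag,"lever",60-(ag-ak))
# box yaw from top face
p,d,c=load("top",0);W=cloud(d,c)
m=(abs(W[...,2]-85)<8)&(np.hypot(W[...,0]-B[0],W[...,1]-B[1])<190)&(W[...,1]<B[1]+110)
m=cv2.morphologyEx(m.astype(np.uint8),cv2.MORPH_OPEN,np.ones((9,9)))>0
r=cv2.minAreaRect(W[m][:,:2].astype(np.float32));print(r)
# rabbit
m=(W[...,2]>15)&(abs(hsv(p)[...,0].astype(int)-70)<20)&(hsv(p)[...,1]>120);m[:, :280]=0;m[:,380:]=0
print("rabbit",W[m].min(0).round(),W[m].max(0).round())
E
```

```text
top red 149 91 uv [427.9 234.6] z90 150.0 depth pos [ 558.9 -199.1  148.1]
top green 60 51 uv [451.2 256.5] z90 89.4 depth pos [ 526.8 -259.9   87.2]
top boss 33 17 uv [436.6 203.7] z90 105.5 depth pos [ 634.5 -227.   103.9]
top blue 144 98 uv [167.7 253.9] z90 150.3 depth pos [503.4 311.8 148. ]
scene red 143 54 uv [276.8 160.2] z90 147.7 depth pos [ 562.8 -194.1  146.4]
scene boss 81 35 uv [238.8 184.1] z90 104.1 depth pos [ 650.9 -218.9  102.5]
scene blue 95 94 uv [456.1 303.7] z90 148.2 depth pos [507.9 315.6 146.5]
tri red [ 560.  -200.2  141.1] gap 0.9
tri boss [ 641.9 -233.2   86. ] gap 6.7
tri blue [504.5 313.3 141.2] gap 0.1
top-plane [ 558.9 -199.1  148. ] [ 633.7 -226.3  107. ] [ 527.  -260.2   86. ]
r 79.55446286664824 111.90155145290272 ang 159.97870917875557 -162.39590708006324 lever 382.37461625881883
((596.2655029296875, -230.88632202148438), (190.0435028076172, 196.47149658203125), 89.41580200195312)
rabbit [307. -25.  16.] [ 561.   48. 1351.]
```

Knob (560,-200,148) measured two ways. Circle intersection of the knob (90 mm) and green mark (120 mm) puts the pivot at about (643,-230) with yaw about 0. So the lever stands at about 25° and needs about +35°. The knob should end near (556,-253), which is a push along -y with shut fingers. First I turn the tool (yaw to 90) and shut it.

```bash
python3 -m jog '[[[0,0,0,0,0,0.0288,0],[0,0,0,0,0,0.0288,0],[0,0,0,0,0,0.0288,0],[0,0,0,0,0,0.0288,0],[0,0,0,0,0,0.0288,0],[0,0,0,0,0,0.0288,0],[0,0,0,0,0,0.0288,0],[0,0,0,0,0,0,0]]]' 40
```

```text
time: 1.1
tool_pos: [178.8, 572.4, 202.1]
tcp_rot: [-180.0, 0.0, 90.1]
ft_force: [-0.4, -0.9, 0.4]
finger_gap: -0.3
```

```bash
python3 -m jog '[[[-0.72,0.377,0,0,0,0,0],[-0.72,0.377,0,0,0,0,0],[-0.72,0.377,0,0,0,0,0],[-0.72,0.377,0,0,0,0,0],[-0.72,0.377,0,0,0,0,0],[-0.72,0.377,0,0,0,0,0],[-0.72,0.377,0,0,0,0,0],[-0.72,0.377,0,0,0,0,0],[-0.72,0.377,0,0,0,0,0],[-0.72,0.377,0,0,0,0,0]]]' && python3 -m jog '[[[-0.72,0.377,0,0,0,0,0],[-0.72,0.377,0,0,0,0,0],[-0.72,0.377,0,0,0,0,0],[-0.72,0.377,0,0,0,0,0],[-0.72,0.377,0,0,0,0,0],[-0.72,0.377,0,0,0,0,0],[-0.72,0.377,0,0,0,0,0],[-0.72,0.377,0,0,0,0,0],[-0.72,0.377,0,0,0,0,0],[-0.72,0.377,0,0,0,0,0],[0,0,0,0,0,0,0],[0,0,0,0,0,0,0]]]'
```

```text
time: 2.35
tool_pos: [368.2, 211.7, 202.7]
tcp_rot: [180.0, -0.0, 90.4]
ft_force: [0.3, -0.7, 0.8]
finger_gap: 0.3
time: 3.85
tool_pos: [556.5, -146.5, 202.3]
tcp_rot: [-179.9, -0.0, 90.2]
ft_force: [-0.5, -0.3, -0.2]
finger_gap: 0.1
```

Go down to z≈118 (84 mm, 1.68 units), then look.

```bash
python3 -m jog '[[[0,0,0.42,0,0,0,0],[0,0,0.42,0,0,0,0],[0,0,0.42,0,0,0,0],[0,0,0.42,0,0,0,0],[0,0,0,0,0,0,0],[0,0,0,0,0,0,0]]]'
python3 - <<'E'
from h import *
a=[]
for n,(x,y) in {"top":(390,190),"scene":(240,130)}.items():
    p,d=snapshot(n);q=p[:,:,::-1][y-60:y+130,x-110:x+130];a.append(cv2.resize(q,None,fx=1.65,fy=1.65))
cv2.imwrite("pics/a1.png",np.hstack(a))
E
```

```text
time: 4.6
tool_pos: [557.2, -146.3, 119.8]
tcp_rot: [179.9, 0.0, 90.2]
ft_force: [0.2, -0.2, 1.8]
finger_gap: 0.2
```

View pics/a1.png

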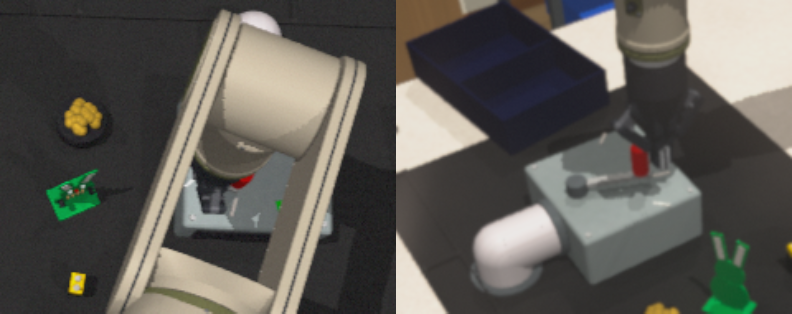

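The view shows the shut fingers just on the +y side of the red knob (crop px 640,160), above the lever bar. The rabbit (crop px 730,285) is well clear. Push to y≈-227, then check.

```bash
python3 -m jog '[[[-0.2,0,0,0,0,0,0],[-0.2,0,0,0,0,0,0],[-0.14,0,0,0,0,0,0],[-0.14,0,0,0,0,0,0],[-0.14,0,0,0,0,0,0],[-0.14,0,0,0,0,0,0]]]' && python3 -m jog '[[[-0.14,0,0,0,0,0,0],[-0.14,0,0,0,0,0,0],[-0.14,0,0,0,0,0,0],[-0.14,0,0,0,0,0,0],[-0.1,0,0,0,0,0,0],[0,0,0,0,0,0,0],[0,0,0,0,0,0,0]]]'
python3 - <<'E'
from h import *
a=[]
for n,(x,y) in {"top":(390,190),"scene":(240,130)}.items():
    p,d=snapshot(n);q=p[:,:,::-1][y-60:y+130,x-110:x+130];a.append(cv2.resize(q,None,fx=1.65,fy=1.65))
    m=mask(p,"red");m[:150 if n=="top" else 100]=0
    if n=="top":m[:,:380]=0
    W=cloud(d,camera_params(n))[m];print(n,len(W),W.mean(0).round(1) if len(W) else "", W.max(0).round(1) if len(W) else "")
cv2.imwrite("pics/a2.png",np.hstack(a))
E
```

```text
time: 5.45
tool_pos: [556.8, -194.9, 119.4]
tcp_rot: [-180.0, -0.0, 90.1]
ft_force: [-4.0, 3.6, 5.7]
finger_gap: -0.1
time: 6.32
tool_pos: [557.1, -228.7, 119.4]
tcp_rot: [180.0, 0.1, 90.0]
ft_force: [-1.8, -1.7, 4.9]
finger_gap: 0.2
top 2 [ 545.1 -233.8  109.7] [ 545.9 -233.5  111. ]
scene 86 [ 570.6 -209.3  142.7] [995.1 634.2 908.2]
```

View pics/a2.png

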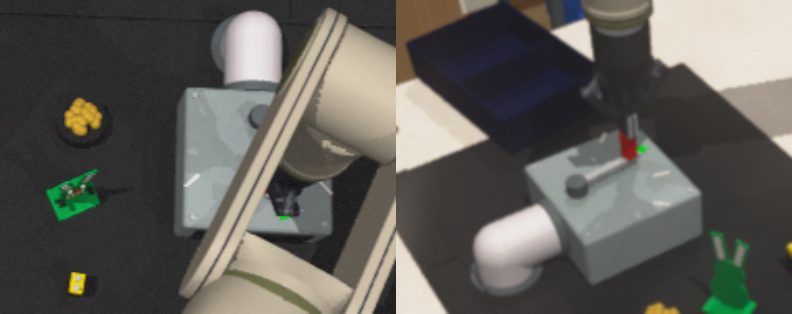

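The lever now lies near the green mark in the scene view (knob crop px 628,145; mark 642,150). Back off, lift and clear the view to measure.

```bash
python3 -m jog '[[[0.2,0,0,0,0,0,0],[0.3,0,0,0,0,0,0],[0.3,0,0,0,0,0,0],[0,0,-0.5,0,0,0,0],[0,0,-0.6,0,0,0,0],[0,0,-0.6,0,0,0,0],[0,0,-0.3,0,0,0,0]]]' && python3 -m jog '[[[0.7,-0.3,0,0,0,0,0],[0.7,-0.3,0,0,0,0,0],[0.7,-0.3,0,0,0,0,0],[0.7,-0.3,0,0,0,0,0],[0.7,-0.3,0,0,0,0,0],[0.7,-0.3,0,0,0,0,0],[0,0,0,0,0,0,0],[0,0,0,0,0,0,0]]]'
python3 - <<'E'
from h import *
a=[];k={}
for n,(x,y) in {"top":(390,190),"scene":(240,130)}.items():
    p,d=snapshot(n);q=p[:,:,::-1][y-60:y+130,x-110:x+130];a.append(cv2.resize(q,None,fx=1.65,fy=1.65))
    m=mask(p,"red");m[:150 if n=="top" else 100]=0
    if n=="top":m[:,:380]=0
    c=camera_params(n);W=cloud(d,c);m&=(abs(W[...,2]-148)<6);v,u=np.nonzero(m)
    if not len(u): print(n,"none");continue
    k[n]=(u.mean(),v.mean());K=plane(c,k[n],148)
    print(n,len(u),np.round(k[n],1),W[m].mean(0).round(1),K.round(1),"ang",np.degrees(np.arctan2(K[1]+230.4,K[0]-643.2))%360,"r",np.hypot(K[1]+230.4,K[0]-643.2))
    m=mask(p,"green")&(abs(W[...,2]-86)<8)
    if n=="top":m[:,:380]=0
    else:m[220:]=0
    v,u=np.nonzero(m)
    if len(u):
        G=plane(c,(u.mean(),v.mean()),86);print(" mark",len(u),G.round(1),np.degrees(np.arctan2(G[1]+230.4,G[0]-643.2))%360)
    m=mask(p,"blue")&(abs(W[...,2]-148)<6)
    if m.any():print(" blue",W[m].mean(0).round(1))
if len(k)==2:print(tri(camera_params("top"),k["top"],camera_params("scene"),k["scene"]))
cv2.imwrite("pics/a3.png",np.hstack(a))
E
```

```text
time: 7.3
tool_pos: [557.0, -186.5, 219.6]
tcp_rot: [180.0, -0.0, 90.1]
ft_force: [-0.1, -0.0, -0.8]
finger_gap: -0.3
time: 8.3
tool_pos: [466.2, 22.2, 217.9]
tcp_rot: [-179.9, 0.0, 90.1]
ft_force: [-0.3, -0.7, -0.7]
finger_gap: 0.5
top 100 [430.8 236.1] [ 556.2 -205.1  147.5] [ 556. -205.  148.] ang 163.75313827324797 r 90.77669740181618
 mark 25 [ 533.3 -258.9   86. ] 194.53148508423752
 blue [503.3 311.9 147.8]
scene 56 [276.1 158.3] [ 560.4 -200.8  146.3] [ 561.3 -198.9  148. ] ang 158.95344222669567 r 87.71377623435384
 blue [507.9 315.8 146.7]
(array([ 557.44572546, -206.42599852,  141.15356904]), np.float64(0.05042956405390408))
```

View pics/a3.png

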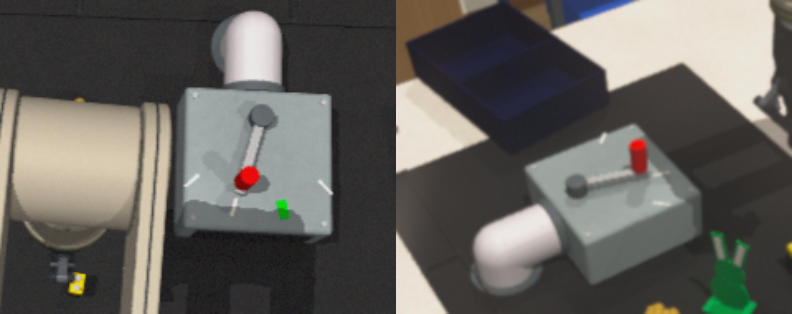

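The lever is back at about 28°, so it came back with the retreating tool. Before retrying I'll take a closer look at the picture from the pushed state.

```bash
python3 - <<'E'
import cv2,numpy as np
a=[cv2.resize(cv2.imread(f"pics/{n}.png")[60:220,560:700],None,fx=2.8,fy=2.8,interpolation=cv2.INTER_CUBIC) for n in("a1","a2")]
cv2.imwrite("pics/z.png",np.hstack(a))
E
```

```text
(no output)
```

View pics/z.png

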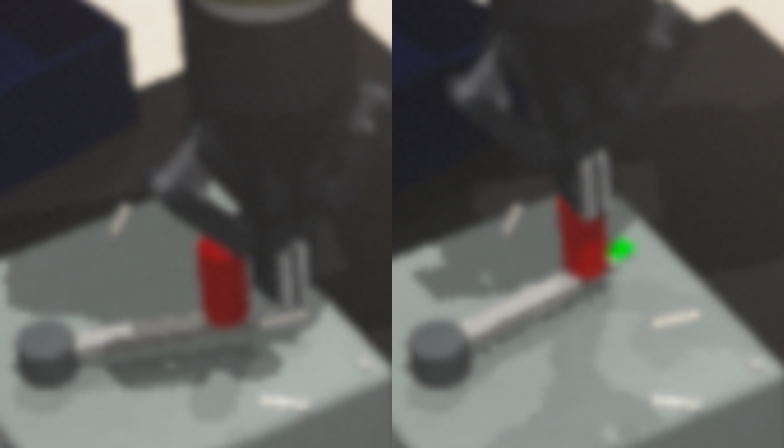

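Pushed state: the knob sat right beside the green mark, so the push worked and the knob followed the tool back, either dragged or sprung. I'll push again slightly higher, then back off in small steps while watching.

```bash
cat > w.py <<'E'
from h import *
from bench import telemetry
import sys
p,d=snapshot("scene");c=camera_params("scene");W=cloud(d,c)
m=mask(p,"red");m[:100]=0;m[220:]=0
m&=(W[...,2]>98)&(W[...,2]<155);v,u=np.nonzero(m)
low=v>v.max()-6;b=plane(c,(u[low].mean(),v.max()),103)
s=telemetry.sense();print("red",len(u),"uv",u.mean().round(1),v.mean().round(1),"foot",b.round(1),"ang",np.degrees(np.arctan2(b[1]+230.4,b[0]-643.2))%360,"F",s["ft_force"].round(1),s["tool_pos"].round(1))
E
python3 -m jog '[[[-0.69,0.364,0,0,0,0,0],[-0.69,0.364,0,0,0,0,0],[-0.69,0.364,0,0,0,0,0],[-0.69,0.364,0,0,0,0,0],[-0.69,0.364,0,0,0,0,0],[0,0,0.6,0,0,0,0],[0,0,0.6,0,0,0,0],[0,0,0.6,0,0,0,0],[0,0,0,0,0,0,0]]]' && python3 w.py && python3 -m jog '[[[-0.2,0,0,0,0,0,0],[-0.2,0,0,0,0,0,0],[-0.2,0,0,0,0,0,0],[-0.14,0,0,0,0,0,0],[-0.14,0,0,0,0,0,0],[-0.14,0,0,0,0,0,0],[-0.14,0,0,0,0,0,0],[-0.14,0,0,0,0,0,0],[-0.14,0,0,0,0,0,0],[-0.14,0,0,0,0,0,0],[0,0,0,0,0,0,0],[0,0,0,0,0,0,0]]]' && python3 w.py && python3 -m jog '[[[0.1,0,0,0,0,0,0],[0.1,0,0,0,0,0,0],[0,0,0,0,0,0,0]]]' && python3 w.py
```

```text
time: 9.52
tool_pos: [555.4, -150.5, 125.2]
tcp_rot: [-179.6, -0.1, 90.0]
ft_force: [0.2, -0.2, -0.2]
finger_gap: -0.0
red 128 uv 276.3 164.7 foot [ 561.4 -201.8  103. ] ang 160.72345825285095 F [-1.   0.8  0.2] [ 556.8 -150.8  127.5]
time: 11.08
tool_pos: [557.9, -229.2, 128.7]
tcp_rot: [-180.0, -0.0, 90.1]
ft_force: [-0.3, 0.1, 0.0]
finger_gap: -0.2
red 146 uv 276.5 163.9 foot [ 562.8 -198.5  103. ] ang 158.37560312084943 F [0.4 0.  0.1] [ 558.  -229.1  128.7]
time: 11.5
tool_pos: [558.0, -218.6, 128.7]
tcp_rot: [180.0, -0.0, 90.1]
ft_force: [0.3, -0.1, 0.1]
finger_gap: -0.2
red 149 uv 276.5 163.9 foot [ 562.8 -198.5  103. ] ang 158.37560312084943 F [ 0.1 -0.1  0.4] [ 558.  -218.9  128.7]
```

```bash
python3 - <<'E'
from h import *
a=[]
for n,(x,y) in {"top":(430,235),"scene":(270,160)}.items():
    p,d=snapshot(n);q=p[:,:,::-1][y-70:y+50,x-60:x+60];a.append(cv2.resize(q,None,fx=3.3,fy=3.3,interpolation=cv2.INTER_CUBIC))
cv2.imwrite("pics/a4.png",np.hstack(a))
E
```

```text
(no output)
```

View pics/a4.png

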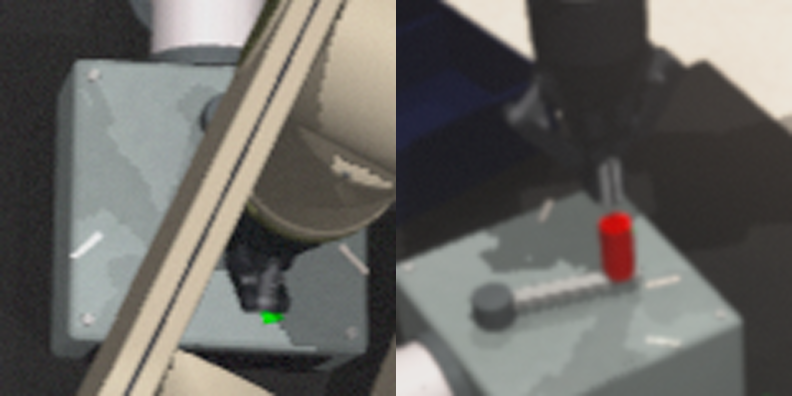

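```bash
python3 - <<'E'
from h import *
c=camera_params("scene");E=np.linalg.inv(np.array(c["extrinsics"]))
for P,o in(((557.2,-146.3,119.8),"a1 tip seen 292.8,173.5"),((557.1,-228.7,119.4),"a2 seen 274,153.6"),((558,-218.7,128.7),"a4 seen 275.5,152"),((556,-252.8,148),"target knob top"),((556,-252.8,103),"target knob foot"),((556,-205,148),"knob top now"),((526.8,-260,86),"mark")):
    q=np.array(c["K"])@(E@np.array([*P,1]))[:3];print(o,(q[:2]/q[2]).round(1))
p,d=snapshot("scene");W=cloud(d,c)
m=(p.max(2)<110)&(W[...,2]>110)&(W[...,2]<150);v,u=np.nonzero(m);s=(abs(u-275)<12)&(v>130)&(v<160)
for vv in range(136,156,3):
    k=s&(v==vv); print(vv,u[k].min() if k.any() else None,u[k].max() if k.any() else None,W[v[k],u[k]].mean(0).round(0) if k.any() else None)
E
```

```text
a1 tip seen 292.8,173.5 [290.9 180. ]
a2 seen 274,153.6 [272.  160.5]
a4 seen 275.5,152 [273.6 159.8]
target knob top [266.  145.1]
target knob foot [267.7 160.4]
knob top now [276.8 156. ]
mark [277.3 159.9]
136 None None None
139 None None None
142 None None None
145 None None None
148 None None None
151 None None None
154 None None None
```

The tips are seen consistently about 6.5 px (roughly 19 mm) higher than the telemetry predicts. So the real shut tips stand higher: the first push rode up onto the knob and dragged it back, and the second passed over the top. Lift, return to the +y side and go down to TCP z≈106, which clears the lever bar either way.

```bash
python3 -m jog '[[[0,0,-0.6,0,0,0,0],[0,0,0,0,0,0,0],[0.7,0,0,0,0,0,0],[0.7,0,0,0,0,0,0],[0,0,0,0,0,0,0],[0,0,0.4,0,0,0,0],[0,0,0.4,0,0,0,0],[0,0,0.25,0,0,0,0],[0,0,0,0,0,0,0],[0,0,0,0,0,0,0]]]' && python3 w.py
python3 - <<'E'
from h import *
p,d=snapshot("scene");q=p[:,:,::-1][110:210,230:330];cv2.imwrite("pics/a5.png",cv2.resize(q,None,fx=5,fy=5,interpolation=cv2.INTER_CUBIC))
E
```

```text
time: 12.95
tool_pos: [558.1, -149.6, 106.5]
tcp_rot: [180.0, 0.0, 90.1]
ft_force: [0.7, 0.5, 0.5]
finger_gap: 0.1
red 67 uv 276.6 168.4 foot [ 560.9 -201.4  103. ] ang 160.6099535866213 F [-0.6 -0.7  0.1] [ 558.4 -149.7  107. ]
```

View pics/a5.png

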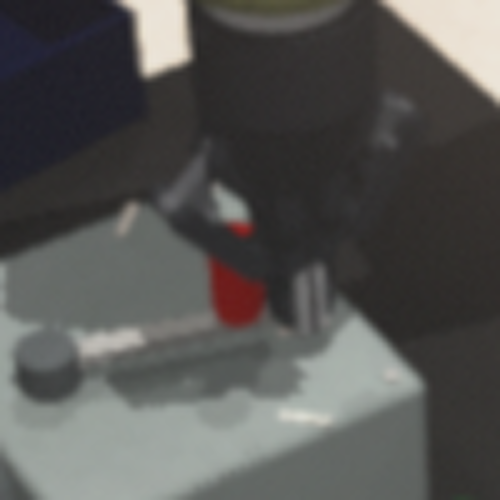

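The tips (px 292.6,177) are now clearly alongside the knob, well below its top and above the box. Push to y≈-228, watching halfway.

```bash
python3 -m jog '[[[-0.2,0,0,0,0,0,0],[-0.2,0,0,0,0,0,0],[-0.2,0,0,0,0,0,0],[-0.12,0,0,0,0,0,0],[-0.12,0,0,0,0,0,0],[-0.12,0,0,0,0,0,0],[-0.12,0,0,0,0,0,0]]]' && python3 w.py && python3 -m jog '[[[-0.12,0,0,0,0,0,0],[-0.12,0,0,0,0,0,0],[-0.12,0,0,0,0,0,0],[-0.12,0,0,0,0,0,0],[0,0,0,0,0,0,0],[0,0,0,0,0,0,0]]]' && python3 w.py && python3 -m jog '[[[0.08,0,0,0,0,0,0],[0.08,0,0,0,0,0,0],[0.08,0,0,0,0,0,0],[0,0,0,0,0,0,0]]]' && python3 w.py
```

```text
time: 13.92
tool_pos: [557.8, -203.5, 106.1]
tcp_rot: [-180.0, -0.0, 90.1]
ft_force: [-1.6, 2.7, 0.6]
finger_gap: 0.0
red 38 uv 272.3 164.2 foot [ 559.9 -222.2  103. ] ang 174.36715790202447 F [-1.8  2.2 -0. ] [ 557.9 -204.3  106.1]
time: 14.72
tool_pos: [558.1, -227.6, 106.4]
tcp_rot: [180.0, 0.0, 90.1]
ft_force: [-0.9, -0.0, 0.0]
finger_gap: 0.1
red 55 uv 265.7 156.7 foot [ 560.7 -249.1  103. ] ang 192.74413464476055 F [ 0.7  0.2 -0.9] [ 558.1 -227.5  106.3]
time: 15.28
tool_pos: [558.0, -214.8, 106.2]
tcp_rot: [180.0, -0.0, 90.1]
ft_force: [-0.9, 0.2, -0.6]
finger_gap: 0.3
red 57 uv 266.1 157.3 foot [ 560.7 -249.   103. ] ang 192.7026945072803 F [-0.3  0.5 -0.7] [ 558.  -215.   106.2]
```

The reaction force was +y and plain as expected, and after backing off 13 mm the knob stays (angle about 193 against a mark at 194.5). Back off further, lift and clear for a check.

```bash
python3 -m jog '[[[0.3,0,0,0,0,0,0],[0,0,0,0,0,0,0],[0,0,-0.6,0,0,0,0],[0,0,-0.6,0,0,0,0],[0,0,-0.6,0,0,0,0],[0,0,-0.5,0,0,0,0]]]' && python3 -m jog '[[[0.7,-0.3,0,0,0,0,0],[0.7,-0.3,0,0,0,0,0],[0.7,-0.3,0,0,0,0,0],[0.7,-0.3,0,0,0,0,0],[0.7,-0.3,0,0,0,0,0],[0.7,-0.3,0,0,0,0,0],[0,0,0,0,0,0,0],[0,0,0,0,0,0,0]]]'
python3 - <<'E'
from h import *
a=[]
for n,(x,y) in {"top":(390,190),"scene":(260,170)}.items():
    p,d=snapshot(n);q=p[:,:,::-1][y-60:y+130,x-110:x+130];a.append(cv2.resize(q,None,fx=1.65,fy=1.65))
    c=camera_params(n);W=cloud(d,c);h={"top":slice(380,None),"scene":slice(0,330)}[n]
    m0=np.zeros(d.shape,bool);m0[100:,h]=1
    m=mask(p,"red")&m0&(abs(W[...,2]-148)<6);v,u=np.nonzero(m)
    if len(u):
        K=plane(c,(u.mean(),v.mean()),148);print(n,len(u),K.round(1),"ang",np.degrees(np.arctan2(K[1]+230.4,K[0]-643.2))%360-194.5+60,"r",np.hypot(K[1]+230.4,K[0]-643.2))
    m=mask(p,"blue")&(abs(W[...,2]-148)<6)
    if m.any():print(" blue",W[m].mean(0).round(1))
cv2.imwrite("pics/a6.png",np.hstack(a))
E
```

```text
time: 16.08
tool_pos: [558.2, -200.3, 222.7]
tcp_rot: [179.9, 0.0, 90.1]
ft_force: [0.4, 0.3, -0.5]
finger_gap: -0.1
time: 17.08
tool_pos: [467.9, 9.3, 221.4]
tcp_rot: [180.0, 0.0, 90.1]
ft_force: [0.8, -0.6, -0.6]
finger_gap: 0.2
top 97 [ 555.2 -250.4  148. ] ang 58.32608242763749 r 90.29760702161688
 blue [503.1 312.  148. ]
scene 58 [ 559.5 -246.   148. ] ang 56.04909790376311 r 85.12864246114978
 blue [507.8 315.7 146.7]
```

View pics/a6.png

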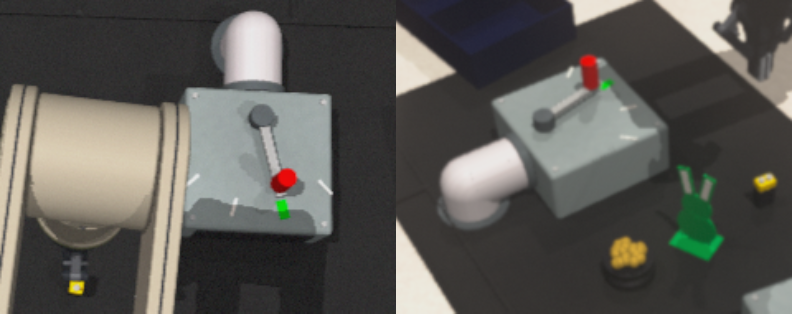

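The lever points at the green mark (top crop, knob 285,180; mark 283,209). The rabbit stands upright, the blue knob is unchanged, and the gripper is free in the air. Hand in.

```bash
python3 -c "from bench import job;print(job.hand_in())"
```

```text
the job is handed in; nothing more can be done
None
```

I pushed the red lever to the green mark with the shut fingers and let go, then handed the job in at about 17 s of the 32 s allowed. No verdict is reported.

**Last checks:**
- **Red lever:** about 58° from the top camera and 56° from the scene camera, with 50 to 70° allowed. It did not move when I backed the tool off.
- **Blue knob:** within about 0.3 mm of its first reading.
- **Rabbit board:** upright in the last picture and never approached closely. I judged this by eye and did not measure its position.
- **Arm:** clear of everything, with wrist forces under 1 N.

**What went wrong on the way:** the first two pushes did not leave the lever turned. In the pictures the fingertips stood roughly 19 mm higher than the reported tool position. I took this to mean the first push rode up on the knob and dragged it back, and the second passed over the top. A third push, with the tool about 13 mm lower than in the first, worked. I did not find the cause of the height difference.

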